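# Line up the wrench sockets by width on the socket strip

### The arm

A 6-joint arm with a two-finger parallel gripper is mounted at the origin on the work surface. World frame = base frame: x ahead of the robot, y to its left, z up, the work surface at z = 0. Lengths are in m, angles in rad, forces in N, time in s.
With the tool pointing down it reaches from about 0.225 to 0.875 m from the base axis. Payload 3.4 kg.
Tool frame: the origin (TCP) lies on the centre line of the jaws, within the pads' length; the fingertips stand 22 mm ahead of it and the grasp point (between the pads) lies 3 mm ahead of it; z points along the fingers, y is the line along which they close (so a half turn about z gives the same grasp; the last joint's range is limited). The gripper opens to 85 mm and grips with 20 to 120 N. Pads are 22 mm wide; open, the fingers measure 114 mm over their backs; the gripper's body (76 mm by 85 mm) begins 54 mm behind the grasp point. The pads swing forward as they close: fully open they stand 13 mm farther back than shut.
Start: joints at [1.14, 0.276, 1.505, -0, 1.361, -0.121], TCP at [0.175, 0.548, 0.232] pointing down, gripper open.
Joint ranges: [-2.89, 2.89], [-0.75, 2.08], [0.22, 2.7], [-1.18, 4.32], [0.11, 2.71], [-2.7, 2.7]. Speed limits (rad/s): [2.57, 2.57, 3.14, 3.14, 3.14, 3.14].

### API

Orientations are given as a unit quaternion [w, x, y, z].
In Python, from rig import readout, optics, ticket gives the robot as it stands. The module is installed in compiled form; this text tells all that it offers.
- The arm moves only by the shell command python3 -m handwheel 'ROWS' [OPENING] [FORCE]. ROWS is 1 to 5 rows, parted by a bar, with the numbers parted by spaces; each row has 4 numbers: dx, dy, dz in m, then a turn about the tool's z in rad; each row shifts and turns the commanded pose from where the row before left it, along the tool's axes as they then stand; what a row does not reach is not made up. A row lasts 1/12 s, in which the tool goes at most 0.0417 m and 0.125 rad, less where a joint would pass 70% of its speed; a pose out of reach is approached as far as the arm can. OPENING is the finger opening in m, set as the command begins (- or left out keeps the last). The fingers move at their own pace and stop on an object; FORCE is the grip in N (left out, the last holds). Time passes only in rows, so rows that do not move let the fingers close. It prints the time, the measured TCP pose, the force, the opening and the grip force at its end. Input that does not fit is refused with a message, and nothing moves.
- readout.get_state(): the state, without advancing time (a new reading comes with each control period).
- optics.get_image(name): name is "scene" or "side" or "wrist"; returns a dict with "img" (420x560x3 uint8, red, green, blue), "camera_matrix" (3x3 intrinsics, pixels), "k1" (the pictures are not rectified: a ray, as slopes to the right and down, at radius r is drawn at 1 + k1 r^2 times it, then the intrinsics apply), "T" (4x4, takes a point from camera to world coordinates); the wrist camera has in their place "hand_eye" (4x4, takes a point from camera to tool coordinates, whose origin is the TCP and whose axes are the flange's). Camera axes: x right, y down, z forward; pixel columns grow to the right and rows downward; lengths in m; the calibration is good to about 2 mm. A picture is of the moment at which its call begins: read the wrist's pose just before it. There is no depth.
- ticket.sign_off(): hands the job in; it is judged then, once.
The state is a dict: "clock": time; "qpos": joint angles; "qd": joint speeds; "effort": joint torques, N m; "position": TCP position; "ee_rot": TCP orientation; "contact_force": force on the tool from outside, world axes, zero at the start; "moment": the same for the moment, N m; "width": finger opening in m; "gripper_force": force on a finger pad.
Only numpy, scipy, OpenCV 4.12 (cv2) and the standard library are available. Lean on these libraries where they do the work, as an engineer would, in place of code of your own. Each camera call takes 0.05 s, during which the arm holds its last target. There are 200 camera calls.

### The job

Put the four loose sockets back on the socket strip in order of width, one standing upright in the middle of each round pad, with the widest next to the steel hanging ring and the narrowest at the other end; go by width, not height. Do not tip any socket over, and leave the spray can where it stands.

Things in the scene. Friction and masses are not known exactly. Their poses are not given: they have to be found in the camera images.
- socket_28: bare steel wrench socket (a plain round upright cylinder with an open hollow mouth on top), 28 mm across and 70 mm tall, a deep one: the narrowest but the tallest; about 160 g, loose, stands on the bench at the start. Origin at the centre of its underside, z up its axis.
- socket_36: bare steel wrench socket (a plain round upright cylinder with an open hollow mouth on top), 36 mm across and 45 mm tall; about 180 g, loose, stands on the bench at the start. Origin at the centre of its underside, z up its axis.
- socket_45: bare steel wrench socket (a plain round upright cylinder with an open hollow mouth on top), 45 mm across and 52 mm tall; about 300 g, loose, stands on the bench at the start. Origin at the centre of its underside, z up its axis.
- socket_55: bare steel wrench socket (a plain round upright cylinder with an open hollow mouth on top), 55 mm across and 58 mm tall, the widest; about 500 g, loose, stands on the bench at the start. Origin at the centre of its underside, z up its axis.
- pad_a: round grey pad, 64 mm across, 3 mm thick, first from the left end (+y end) of four in a row, 90 mm apart, along a fixed dark steel strip (400 x 80 mm, top 12 mm above the bench, turned up to 0.2 rad). Origin at the centre of its underside; pad top 3 mm higher, 15 mm above the bench; y runs along the strip, x across it.
- pad_b: round grey pad, 64 mm across, 3 mm thick, second from the left of four in a row, 90 mm apart, along a fixed dark steel strip (400 x 80 mm, top 12 mm above the bench, turned up to 0.2 rad). Origin at the centre of its underside; pad top 3 mm higher, 15 mm above the bench; y runs along the strip, x across it.
- pad_c: round grey pad, 64 mm across, 3 mm thick, third from the left of four in a row, 90 mm apart, along a fixed dark steel strip (400 x 80 mm, top 12 mm above the bench, turned up to 0.2 rad). Origin at the centre of its underside; pad top 3 mm higher, 15 mm above the bench; y runs along the strip, x across it.
- pad_d: round grey pad, 64 mm across, 3 mm thick, fourth from the left, at the right end (-y end) of four in a row, 90 mm apart, along a fixed dark steel strip (400 x 80 mm, top 12 mm above the bench, turned up to 0.2 rad). Origin at the centre of its underside; pad top 3 mm higher, 15 mm above the bench; y runs along the strip, x across it.
- hang_ring: flat steel ring fixed to one end of the strip, 56 mm outside, 38 mm inside, 8 mm high, lying on the bench; it may be at either end (a black rubber block, 80 x 44 x 16 mm, is at the other). Origin at its centre, underside, on the strip centre line 87 mm beyond the centre of the nearest pad.
- spray_can: bystander: upright spray can, 54 mm across, 160 mm tall, loose, on the right of the bench. Origin at the centre of its underside.
There are look-alikes about, which are no part of the job. What is shaped like the socket_28 but green or red is not meant.

How it is judged:
At the end, for the whole second after the job is handed in: From the pad next to the hanging ring to the pad at the far end stand the 55, 45, 36 and 28 mm sockets; each has its axis within 12 mm of its pad centre, rests on the pad, is upright within 0.1 rad, released and at rest (angle between each of socket_28, socket_36, socket_45, socket_55's own z axis and vertical below 0.1 rad and linear speed of each of socket_28, socket_36, socket_45, socket_55 below 0.02 m/s and angular speed of each of socket_28, socket_36, socket_45, socket_55 below 0.2 rad/s and ((y of hang_ring in the frame of pad_b above 0 m and horizontal distance between socket_55 and pad_a below 0.012 m and z of socket_55 in the frame of pad_a between 0 and 0.007 m and horizontal distance between socket_45 and pad_b below 0.012 m and z of socket_45 in the frame of pad_b between 0 and 0.007 m and horizontal distance between socket_36 and pad_c below 0.012 m and z of socket_36 in the frame of pad_c between 0 and 0.007 m and horizontal distance between socket_28 and pad_d below 0.012 m and z of socket_28 in the frame of pad_d between 0 and 0.007 m) or (y of hang_ring in the frame of pad_b below 0 m and horizontal distance between socket_28 and pad_a below 0.012 m and z of socket_28 in the frame of pad_a between 0 and 0.007 m and horizontal distance between socket_36 and pad_b below 0.012 m and z of socket_36 in the frame of pad_b between 0 and 0.007 m and horizontal distance between socket_45 and pad_c below 0.012 m and z of socket_45 in the frame of pad_c between 0 and 0.007 m and horizontal distance between socket_55 and pad_d below 0.012 m and z of socket_55 in the frame of pad_d between 0 and 0.007 m))); the robot touches nothing.
It fails at once if a socket is tipped over (leans more than 0.7 rad) (angle between any of socket_28, socket_36, socket_45, socket_55's own z axis and vertical above 0.7 rad).
It fails at once if the spray can is moved by more than 25 mm or knocked over (distance of spray_can from where it was at the start of the episode above 0.025 m or angle between spray_can's own z axis and vertical above 0.3 rad).
It also fails if it takes over 104 s, if anything falls off the work surface, if the arm or the gripper's body presses on something with over 40 N, if the wrist force passes 120 N, or if a joint passes its speed limit or range.

## Working session

There is one attempt and no reset: what is moved stays moved. The work goes in short steps, Python scripts to look and compute and a shell command to move; the robot and the scene stay as the last step left them, time stands still between calls to the robot, and variables do not carry over. Pictures are saved under pics/ and viewed, at most 14 in all, crops included, and the job is handed in when it is done.

```bash
mkdir -p pics
cat > h.py <<'E'
import numpy as np, cv2
from rig import readout, optics
from scipy.spatial.transform import Rotation as R
def grab(n):
    s=readout.get_state(); d=optics.get_image(n)
    if n=="wrist":
        w,x,y,z=s["ee_rot"]; T=np.eye(4); T[:3,:3]=R.from_quat([x,y,z,w]).as_matrix(); T[:3,3]=s["position"]
        d["T"]=T@np.array(d["hand_eye"])
    return d
def save(d,f): cv2.imwrite("pics/"+f,d["img"][:,:,::-1])
def ray(d,uv):
    uv=np.atleast_2d(np.array(uv,float)); K=np.array(d["camera_matrix"]); k=d["k1"]
    p=np.c_[(uv[:,0]-K[0,2])/K[0,0],(uv[:,1]-K[1,2])/K[1,1]]; q=p.copy()
    for _ in range(20): q=p/(1+k*(q**2).sum(1))[:,None]
    T=np.array(d["T"]); return T[:3,3],np.c_[q,np.ones(len(q))]@T[:3,:3].T
def plane(d,uv,z):
    o,v=ray(d,uv); return o+v*((z-o[2])/v[:,2])[:,None]
def proj(d,P):
    T=np.array(d["T"]);K=np.array(d["camera_matrix"]); c=(np.atleast_2d(P)-T[:3,3])@T[:3,:3]; q=c[:,:2]/c[:,2:]
    q=q*(1+d["k1"]*(q**2).sum(1))[:,None]; return q*[K[0,0],K[1,1]]+[K[0,2],K[1,2]]
E
python3 - <<'E'
from h import *
for n in("scene","side"):
    d=grab(n); save(d,n+"0.png"); print(n,np.round(d["T"],3).tolist(),np.round(d["camera_matrix"],1).tolist(),d["k1"])
s=readout.get_state();print(s)
E
```

```text
scene [[0.875, 0.381, -0.299, 0.879], [0.485, -0.699, 0.525, -0.674], [-0.009, -0.605, -0.796, 0.949], [0.0, 0.0, 0.0, 1.0]] [[486.7, 0.0, 281.7], [0.0, 486.7, 211.1], [0.0, 0.0, 1.0]] -0.05661682438364987
side [[-0.841, -0.345, 0.417, 0.173], [-0.541, 0.537, -0.647, 0.487], [-0.001, -0.77, -0.639, 0.613], [0.0, 0.0, 0.0, 1.0]] [[388.0, 0.0, 271.0], [0.0, 388.0, 200.8], [0.0, 0.0, 1.0]] -0.03127246018052722
{'clock': 0.1, 'qpos': array([ 1.14001000e+00,  2.76547332e-01,  1.50604294e+00,  1.82478106e-05,
        1.36068107e+00, -1.21028578e-01]), 'qd': array([ 8.46697123e-05, -3.48999209e-03, -3.26619327e-03,  1.16485463e-04,
        9.44192008e-05,  3.64358360e-04]), 'effort': array([ 2.12064333e-03, -4.17702484e+01, -2.46403885e+01, -7.76730053e-05,
        5.83109184e-03, -5.84067919e-06]), 'position': array([0.1750894 , 0.54719179, 0.23130281]), 'ee_rot': array([-2.37237360e-04,  1.54262258e-01,  9.88029580e-01, -8.05164355e-04]), 'contact_force': array([-0.0294832 ,  0.01968148, -0.54420548]), 'moment': array([0.03783541, 0.00765779, 0.02891646]), 'gripper_force': 0.0, 'width': 0.08519493047069811}
```

View pics/scene0.png

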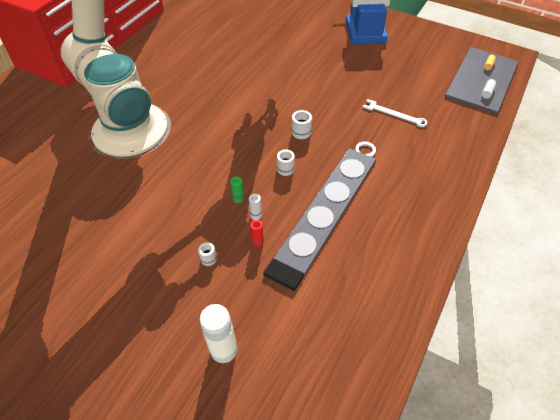

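View pics/side0.png

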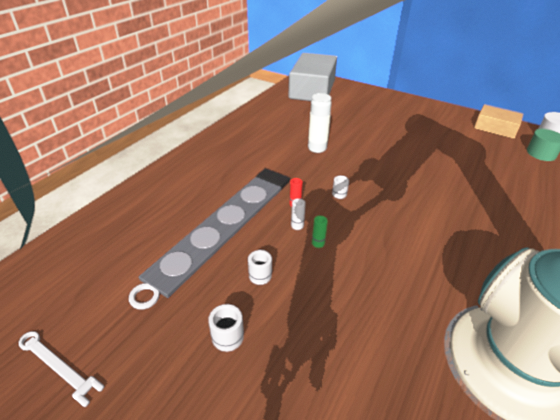

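Scene view: what could be taken for the sockets: bright steel cylinders at (302,124) large, (286,162), (255,207) thin tall, (207,254) small; green (237,189) and red (257,233) are look-alikes, and the spray can is at (219,333). The ring is at (366,149), which is the +y end, and the rubber block is at (284,273). In the side view the sockets are at (226,327), (260,267), (298,214) and (340,187).

```bash
cat > m.py <<'E'
from h import *
def blobs(d,lo,hi,amin=60,amax=3000,smax=60,n=0):
    hsv=cv2.cvtColor(d["img"],cv2.COLOR_RGB2HSV); m=cv2.inRange(hsv,(0,0,lo),(180,smax,hi))
    if n: m=cv2.morphologyEx(m,cv2.MORPH_CLOSE,np.ones((n,n)))
    cs,_=cv2.findContours(m,cv2.RETR_EXTERNAL,cv2.CHAIN_APPROX_NONE)
    return [c for c in cs if amin<cv2.contourArea(c)<amax]
E
python3 - <<'E'
from m import *
for n in("scene","side"):
    d=grab(n)
    for c in blobs(d,110,255,n=3):
        x,y,w,h=cv2.boundingRect(c); (cx,cy),ax,an=cv2.fitEllipse(c)
        print(n,(x,y,w,h),cv2.contourArea(c),np.round([cx,cy,*ax,an],1),np.round(plane(d,(cx,cy),.015)[0],3))
d=grab("scene"); e=grab("side")
a=cv2.resize(d["img"][95:270,190:330],None,fx=3.4,fy=3.4,interpolation=cv2.INTER_CUBIC)
cv2.imwrite("pics/cropA.png",a[:,:,::-1])
E
```

```text
scene (200, 304, 37, 59) 1481.5 [218.2 332.2  30.4  63.6 164.7] [ 0.564 -0.39   0.015]
scene (198, 243, 18, 23) 301.0 [206.9 253.6  16.5  23.8 168.6] [ 0.438 -0.244  0.015]
scene (249, 194, 13, 26) 242.0 [254.9 205.8  11.7  28.2 176. ] [ 0.463 -0.075  0.015]
scene (277, 149, 18, 27) 376.0 [285.2 162.   17.8  27.5   1.6] [0.458 0.088 0.015]
scene (292, 110, 20, 29) 470.0 [301.2 124.   20.3  30.2   2.2] [0.427 0.236 0.015]
scene (363, 99, 64, 28) 347.5 [392.1 112.2   8.9  80.3 108.9] [0.633 0.404 0.015]
scene (446, 47, 72, 64) 2711.0 [482.4  78.6  57.7  65.9  64.1] [0.821 0.685 0.015]
scene (352, 0, 38, 9) 140.5 [370.8   3.3   8.3  39.4  90.7] [0.353 0.923 0.015]
scene (120, 0, 39, 30) 99.5 [140.   13.9   2.8  60.6  52.8] [-0.345  0.473  0.015]
side (18, 331, 86, 76) 1457.0 [ 63.  370.   29.1 105.2 130.5] [0.614 0.417 0.015]
side (208, 304, 36, 48) 1319.5 [225.9 326.8  34.8  48.6 176.3] [0.443 0.212 0.015]
side (248, 249, 24, 36) 697.0 [2.596e+02 2.665e+02 2.460e+01 3.660e+01 1.000e-01] [0.471 0.067 0.015]
side (291, 199, 15, 31) 350.5 [297.6 213.9  13.6  34.6   3.8] [ 0.485 -0.112  0.015]
side (332, 175, 17, 24) 292.0 [340.1 186.5  15.4  24.7   8.9] [ 0.447 -0.261  0.015]
side (539, 112, 21, 22) 289.0 [551.  122.2  20.5  21.5  33.4] [ 0.011 -0.951  0.015]
side (286, 53, 51, 100) 2734.5 [312.9  93.1  44.9 103.9 178.5] [ 0.767 -0.718  0.015]
```

View pics/cropA.png

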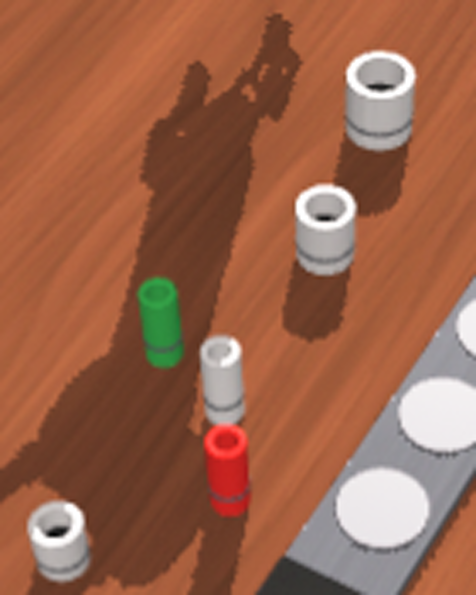

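The crop confirms the choice: four bare steel sockets (55 top right, 45 below it, thin 28 between the green and red look-alikes, 36 bottom left). Now I measure each one in both views.

Run:
```python
from m import *
S={"s55":(.058,(302,124),(226,327)),"s45":(.052,(286,162),(260,267)),"s36":(.045,(207,254),(340,187)),"s28":(.070,(255,207),(298,214)),
"can":(.16,(219,333),(319,122)),"red":(.07,(257,233),(296,190)),"green":(.07,(237,189),(320,232))}
for i,n in enumerate(("scene","side")):
    d=grab(n); hsv=cv2.cvtColor(d["img"],cv2.COLOR_RGB2HSV).astype(int)
    H,s,v=hsv[...,0],hsv[...,1],hsv[...,2]
    for k,q in S.items():
        m={"red":((H<4)|(H>176))&(s>220),"green":(H>50)&(H<80)&(s>100)}.get(k,(s<70)&(v>70))
        m=cv2.morphologyEx(m.astype(np.uint8),cv2.MORPH_CLOSE,np.ones((3,3)))
        _,l,st,c=cv2.connectedComponentsWithStats(m)
        u,w=q[1+i]; L=np.bincount(l[w-6:w+7,u-5:u+6][l[w-6:w+7,u-5:u+6]>0],minlength=2).argmax()
        cc=max(cv2.findContours((l==L).astype(np.uint8),0,1)[0],key=cv2.contourArea); r=cv2.minAreaRect(cc); P=plane(d,r[0],q[0]/2)[0]
        # axis at body mid; width across
        dist=np.linalg.norm(P-np.array(d["T"])[:3,3])
        print(n,k,np.round(r[0],1),np.round(r[1],1),"xy",np.round(P,4),"width",round((min(r[1])+1)*dist/d["camera_matrix"][0][0],4))
    for lo in (205,) if i==0 else (130,150):
      for c in blobs(d,lo,255,n=0,amin=150):
        (cx,cy),ax,an=cv2.fitEllipse(c)
        P=plane(d,c[:,0,:],.015); Q=(P.min(0)+P.max(0))/2
        sz=P.max(0)-P.min(0)
        if .05<sz[0]<.08 and .05<sz[1]<.08: print(n,"pad",lo,np.round([cx,cy],1),np.round(plane(d,(cx,cy),.015)[0],4),np.round(sz,4))
```

```text
scene s55 [301.5 124. ] [28. 19.] xy [0.435  0.2225 0.029 ] width 0.0558
scene s45 [285.5 162. ] [26. 17.] xy [0.4634 0.0791 0.026 ] width 0.0466
scene s36 [206.5 254. ] [22. 17.] xy [ 0.4409 -0.2492  0.0225] width 0.041
scene s28 [254.9 206.5] [25.3 11.4] xy [ 0.4726 -0.0892  0.035 ] width 0.0295
scene can [218.8 333.1] [60.2 30.2] xy [ 0.5881 -0.4109  0.08  ] width 0.061
scene red [279.5 209.5] [419. 559.] xy [ 0.5284 -0.069   0.035 ] width 0.9926
scene green [236.8 189.5] [25.5 10.9] xy [ 0.4068 -0.0653  0.035 ] width 0.0293
scene pad 205 [214.3 317.8] [ 0.5396 -0.3676  0.015 ] [0.0623 0.0619 0.    ]
scene pad 205 [302.  243.9] [ 0.6143 -0.1176  0.015 ] [0.0615 0.0607 0.    ]
scene pad 205 [320.  216.3] [ 0.6155 -0.0274  0.015 ] [0.0613 0.0621 0.    ]
scene pad 205 [336.5 191. ] [0.617  0.0627 0.015 ] [0.0612 0.0623 0.    ]
scene pad 205 [351.7 167.5] [0.6181 0.1529 0.015 ] [0.0618 0.0624 0.    ]
scene pad 205 [301.5 116.7] [0.4141 0.2629 0.015 ] [0.0565 0.0571 0.    ]
side s55 [225.7 327.5] [47.4 34.5] xy [0.4365 0.2198 0.029 ] width 0.0634
side s45 [259.5 266.5] [35. 23.] xy [0.
[... 312 characters left out ...]
0.0829  0.035 ] width 0.9542
side green [319.1 231.4] [12.6 31.4] xy [ 0.4085 -0.068   0.035 ] width 0.0294
side pad 130 [145.2 294.1] [0.6133 0.2399 0.015 ] [0.0786 0.0584 0.    ]
side pad 130 [174.9 263.6] [0.6189 0.1539 0.015 ] [0.0707 0.0665 0.    ]
side pad 130 [230.5 214.7] [ 0.6146 -0.0258  0.015 ] [0.0754 0.071  0.    ]
side pad 150 [143.2 296. ] [0.6133 0.245  0.015 ] [0.0591 0.0544 0.    ]
side pad 150 [175.1 263.7] [0.6184 0.1539 0.015 ] [0.0639 0.0638 0.    ]
side pad 150 [204.4 237.5] [0.6171 0.064  0.015 ] [0.0644 0.0647 0.    ]
side pad 150 [230.3 214.4] [ 0.6157 -0.0263  0.015 ] [0.0661 0.066  0.    ]
side pad 150 [252.8 194.1] [ 0.6146 -0.1163  0.015 ] [0.0641 0.0658 0.    ]
```

```bash
python3 -m handwheel '0 0 0 -0.105 | 0 0 0 -0.105 | 0 0 0 -0.1 | 0 0 0 0' .085 40
python3 -m handwheel '-0.0218 -0.0273 0 0 | -0.0218 -0.0273 0 0 | -0.0218 -0.0273 0 0 | -0.0218 -0.0273 0 0 | -0.0218 -0.0273 0 0'
python3 -m handwheel '-0.0218 -0.0273 0 0 | -0.0218 -0.0273 0 0 | -0.0218 -0.0273 0 0 | -0.0218 -0.0273 0 0 | -0.0218 -0.0273 0 0'
python3 -m handwheel '-0.0218 -0.0273 0 0 | -0.0218 -0.0273 0 0 | 0 0 0 0 | 0 0 0 0 | 0 0 0 0'
python3 - <<'E'
from m import *
print(readout.get_state()["ee_rot"])
d=grab("wrist"); save(d,"wrist1.png"); print(np.round(d["T"],3).tolist())
print(proj(d,[.436,.221,.058]),proj(d,[.436,.221,0]))
d=grab("side"); print("red",plane(d,(296.5,191),.035), "scene"); d=grab("scene"); print(plane(d,(257,233.5),.035))
E
```

```text
clock: 0.73
position: [0.1753, 0.5476, 0.2321]
ee_rot: [0.0, -0.001, 1.0, 0.0]
contact_force: [-0.3, 0.2, 0.1]
width: 0.0847
gripper_force: 0.0
clock: 1.15
position: [0.285, 0.4099, 0.2322]
ee_rot: [0.0, 0.001, 1.0, 0.0]
contact_force: [1.3, 1.0, 0.9]
width: 0.0853
gripper_force: 0.0
clock: 1.57
position: [0.3942, 0.2733, 0.2324]
ee_rot: [0.0, 0.001, 1.0, 0.0]
contact_force: [1.0, -0.1, 0.9]
width: 0.0854
gripper_force: 0.0
clock: 1.98
position: [0.4367, 0.2202, 0.232]
ee_rot: [-0.0, 0.001, 1.0, 0.0]
contact_force: [-0.6, -1.0, -0.2]
width: 0.0854
gripper_force: 0.0
[-3.86236549e-04  1.06503751e-03  9.99999313e-01  3.01520650e-04]
[[0.002, 0.957, 0.291, 0.363], [1.0, -0.002, 0.001, 0.22], [0.001, 0.291, -0.957, 0.375], [0.0, 0.0, 0.0, 1.0]]
[[278.95647713 190.99140709]] [[278.8246431  179.45787017]]
red [[ 0.51831769 -0.16268893  0.035     ]] scene
[[ 0.51688918 -0.15368428  0.035     ]]
```

View pics/wrist1.png

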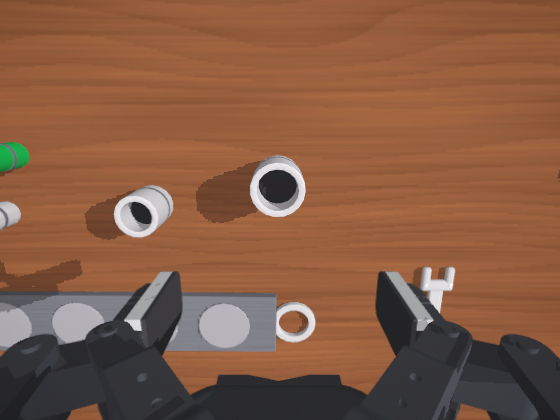

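Wrist view: the 55 mouth centre is at (278,190), and my estimate projects to (279,191), so they agree. Descending and gripping.

```bash
python3 - <<'E'
from m import *
d=grab("wrist")
print("pads",[np.round(plane(d,p,.015)[0],4) for p in ((224,326),(78,322))],"45",plane(d,(137.5,215.5),.052))
E
python3 -m handwheel '0 0 0.039 0 | 0 0 0.039 0 | 0 0 0.039 0 | 0 0 0.039 0 | 0 0 0.039 0'
python3 -m handwheel '0 0 0 0 | 0 0 0 0 | 0 0 0 0 | 0 0 0 0 | 0 0 0 0' .03 60
python3 -m handwheel '0 0 0 0 | 0 0 0 0 | 0 0 0 0 | 0 0 0 0 | 0 0 0 0'
```

```text
pads [array([0.619 , 0.1534, 0.015 ]), array([ 0.6123, -0.0265,  0.015 ])] 45 [[0.46260148 0.07906519 0.052     ]]
clock: 2.6
position: [0.4365, 0.2211, 0.0361]
ee_rot: [0.001, -0.001, 1.0, 0.0]
contact_force: [0.4, 0.3, -0.1]
width: 0.0849
gripper_force: 0.0
clock: 3.02
position: [0.4384, 0.2209, 0.0391]
ee_rot: [0.002, -0.0, 1.0, 0.001]
contact_force: [0.3, 0.3, -4.2]
width: 0.053
gripper_force: 63.4
clock: 3.43
position: [0.4383, 0.2207, 0.0386]
ee_rot: [0.002, -0.0, 1.0, 0.001]
contact_force: [-0.3, 0.3, 7.5]
width: 0.053
gripper_force: 64.4
```

```bash
python3 -m handwheel '0 0 -0.02 0 | 0 0 -0.03 0 | 0 0 -0.03 0 | 0 0 0 0 | 0 0 0 0'
python3 -m handwheel '-0.0182 -0.007 0 0 | -0.0364 -0.0135 0 0 | -0.0364 -0.0135 0 0 | -0.0364 -0.0135 0 0 | -0.0364 -0.0135 0 0'
python3 -m handwheel '-0.0182 -0.0065 0 0 | 0 0 0 0 | 0 0 0 0 | 0 0 0 0'
python3 - <<'E'
from m import *
d=grab("wrist"); save(d,"wrist2.png"); d=grab("scene"); cv2.imwrite("pics/s2.png",cv2.resize(d["img"][60:270,190:420],None,fx=2.5,fy=2.5)[:,:,::-1])
E
```

```text
clock: 3.85
position: [0.438, 0.2204, 0.1184]
ee_rot: [0.002, -0.0, 1.0, 0.001]
contact_force: [-0.6, 0.5, -5.4]
width: 0.0533
gripper_force: 65.6
clock: 4.27
position: [0.6004, 0.1581, 0.1144]
ee_rot: [-0.002, -0.0, 1.0, -0.0]
contact_force: [0.0, 0.8, -3.4]
width: 0.0531
gripper_force: 65.6
clock: 4.6
position: [0.6165, 0.1525, 0.1146]
ee_rot: [-0.003, 0.0, 1.0, -0.0]
contact_force: [-0.4, -0.5, -4.9]
width: 0.0535
gripper_force: 65.6
```

View pics/s2.png

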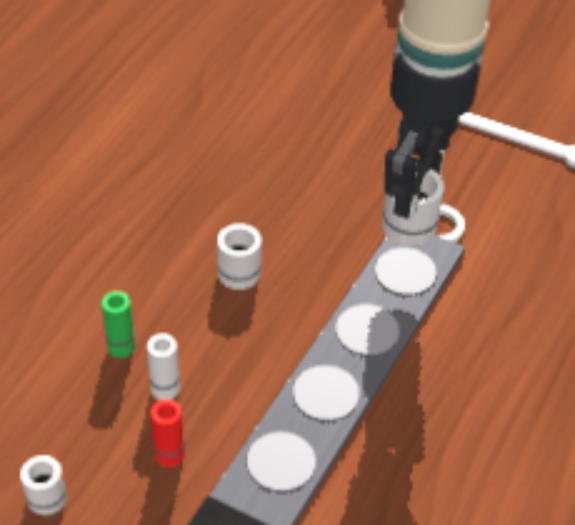

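The scene crop shows the 55 held upright above the pad_a end. Lowering it with a 2 mm nudge in x.

```bash
python3 -m handwheel '-0.002 0.001 0.025 0 | 0 0 0.02 0 | 0 0 0.01 0 | 0 0 0.003 0 | 0 0 0 0'
python3 -m handwheel '0 0 0.001 0 | 0 0 0.001 0 | 0 0 0 0'
```

```text
clock: 5.12
position: [0.6198, 0.154, 0.0584]
ee_rot: [-0.001, -0.0, 1.0, -0.0]
contact_force: [-0.1, -0.3, -4.7]
width: 0.0528
gripper_force: 65.6
clock: 5.37
position: [0.6217, 0.1538, 0.0582]
ee_rot: [0.001, -0.0, 1.0, 0.0]
contact_force: [1.0, 0.4, -4.4]
width: 0.0532
gripper_force: 65.6
```

```bash
python3 -m handwheel '0 0 0.002 0 | 0 0 0 0 | 0 0 0 0'; python3 -m handwheel '0 0 0.001 0 | 0 0 0.001 0 | 0 0 0 0 | 0 0 0 0'
```

```text
clock: 5.62
position: [0.621, 0.1537, 0.0553]
ee_rot: [0.0, -0.0, 1.0, 0.0]
contact_force: [0.5, 0.1, -3.9]
width: 0.0534
gripper_force: 65.6
clock: 5.95
position: [0.6213, 0.1537, 0.0538]
ee_rot: [0.0, -0.0, 1.0, 0.0]
contact_force: [-1.6, -0.0, 1.6]
width: 0.0532
gripper_force: 66.0
```

```bash
python3 -m handwheel '0 0 0 0 | 0 0 0 0 | 0 0 0 0 | 0 0 0 0' .085; python3 -m handwheel '0 0 -0.01 0 | 0 0 -0.03 0 | 0 0 -0.04 0 | 0 0 -0.04 0 | 0 0 0 0'
python3 -m handwheel '0.0156 -0.0076 0 0 | 0.0312 -0.0152 0 0 | 0.0312 -0.0152 0 0 | 0.0312 -0.0152 0 0 | 0.0312 -0.0152 0 0'
python3 -m handwheel '0.0156 -0.0076 0 0 | 0 0 0 0 | 0 0 0 0 | 0 0 0 0'
python3 - <<'E'
from m import *
d=grab("wrist"); save(d,"wrist3.png")
print(proj(d,[.464,.078,.052]),proj(d,[[.6185,.1535,.073],[.617,.0635,.015],[.6155,-.027,.015],[.4736,-.0905,.07]]))
E
```

```text
clock: 6.28
position: [0.6213, 0.1537, 0.0533]
ee_rot: [0.0, -0.0, 1.0, 0.0]
contact_force: [0.1, 0.3, -0.6]
width: 0.0851
gripper_force: 0.0
clock: 6.7
position: [0.6262, 0.1545, 0.1831]
ee_rot: [0.009, -0.0, 1.0, 0.001]
contact_force: [1.7, -0.2, 1.0]
width: 0.0849
gripper_force: 0.0
clock: 7.12
position: [0.4793, 0.0847, 0.1736]
ee_rot: [0.001, -0.0, 1.0, -0.0]
contact_force: [-0.7, -0.9, -0.1]
width: 0.0848
gripper_force: 0.0
clock: 7.45
position: [0.4666, 0.0779, 0.1739]
ee_rot: [0.002, -0.0, 1.0, 0.0]
contact_force: [1.1, 0.5, 0.5]
width: 0.0848
gripper_force: 0.0
[[278.35571295 202.48437795]] [[362.94575274 375.77616964]
 [264.60593868 332.65491473]
 [178.86226101 331.69093084]
 [ 59.68417681 220.54121786]]
```

View pics/wrist3.png

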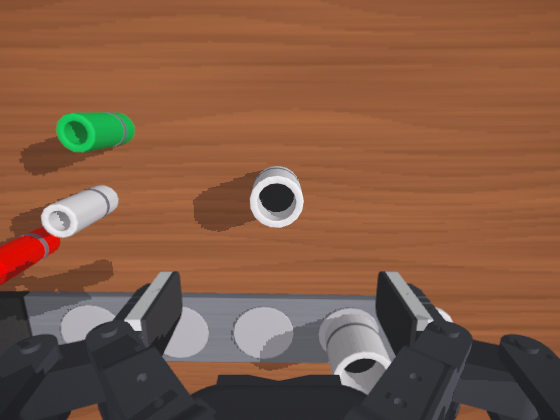

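Wrist view: the 55 stands upright on pad_a with its mouth at (360,374), against (363,376) expected. The 45 mouth is at (276,199), against (278,202) expected. Grasping the 45.

```bash
python3 -m handwheel '0.003 0 0.01 0 | 0 0 0.04 0 | 0 0 0.04 0 | 0 0 0.04 0 | 0 0 0.007 0'
python3 -m handwheel '0 0 0 0 | 0 0 0 0 | 0 0 0 0 | 0 0 0 0 | 0 0 0 0' .025 60
python3 -m handwheel '0 0 0 0 | 0 0 0 0 | 0 0 0 0'
python3 -m handwheel '0 0 -0.02 0 | 0 0 -0.03 0 | 0 0 -0.03 0 | 0 0 0 0 | 0 0 0 0'
python3 -m handwheel '-0.0154 -0.0014 0 0 | -0.0308 -0.0029 0 0 | -0.0308 -0.0029 0 0 | -0.0308 -0.0029 0 0 | -0.0308 -0.0029 0 0'
python3 -m handwheel '-0.0154 -0.0015 0 0 | 0 0 0 0 | 0 0 0 0 | 0 0 0 0'
```

```text
clock: 7.92
position: [0.4587, 0.0779, 0.031]
ee_rot: [-0.005, -0.0, 1.0, 0.0]
contact_force: [-1.3, -0.2, 0.2]
width: 0.085
gripper_force: 0.0
clock: 8.33
position: [0.4646, 0.0776, 0.0388]
ee_rot: [0.003, -0.0, 1.0, -0.0]
contact_force: [-0.8, -1.1, 5.3]
width: 0.0428
gripper_force: 60.4
clock: 8.58
position: [0.4646, 0.0775, 0.0387]
ee_rot: [0.003, -0.0, 1.0, -0.0]
contact_force: [-0.5, -1.3, 6.6]
width: 0.043
gripper_force: 60.5
clock: 9.0
position: [0.4636, 0.0777, 0.1184]
ee_rot: [0.003, -0.0, 1.0, 0.0]
contact_force: [0.1, 0.8, -4.6]
width: 0.043
gripper_force: 62.8
clock: 9.42
position: [0.6004, 0.0646, 0.1142]
ee_rot: [-0.002, -0.0, 1.0, 0.0]
contact_force: [-0.5, 0.2, -3.7]
width: 0.0431
gripper_force: 62.8
clock: 9.75
position: [0.6137, 0.0633, 0.1142]
ee_rot: [-0.003, -0.0, 1.0, 0.0]
contact_force: [-0.3, 0.8, -3.5]
width: 0.0428
gripper_force: 62.8
```

```bash
python3 -m handwheel '-0.002 0 0.025 0 | 0 0 0.02 0 | 0 0 0.01 0 | 0 0 0.003 0 | 0 0 0 0'
python3 -m handwheel '0 0 0.002 0 | 0 0 0.001 0 | 0 0 0 0 | 0 0 0 0'
python3 -m handwheel '0 0 0.001 0 | 0 0 0.001 0 | 0 0 0 0 | 0 0 0 0'
```

```text
clock: 10.17
position: [0.6165, 0.0633, 0.0573]
ee_rot: [-0.001, -0.0, 1.0, 0.0]
contact_force: [-0.5, 0.3, -3.3]
width: 0.0429
gripper_force: 62.8
clock: 10.5
position: [0.6185, 0.0632, 0.0559]
ee_rot: [0.001, -0.0, 1.0, 0.0]
contact_force: [-0.9, -0.4, -4.1]
width: 0.0427
gripper_force: 62.8
clock: 10.83
position: [0.6184, 0.0631, 0.0539]
ee_rot: [0.001, -0.0, 1.0, 0.0]
contact_force: [-1.5, -0.5, 2.3]
width: 0.0427
gripper_force: 63.2
```

```bash
python3 -m handwheel '0 0 0 0 | 0 0 0 0 | 0 0 0 0' .068; python3 -m handwheel '0 0 -0.01 0 | 0 0 -0.03 0 | 0 0 -0.04 0 | 0 0 -0.04 0 | 0 0 0 0'
python3 -m handwheel '0.01 -0.018 0 0 | 0.0177 -0.0313 0 0 | 0.0177 -0.0313 0 0 | 0.0177 -0.0313 0 0 | 0.0177 -0.0313 0 0' .085
python3 -m handwheel '0.0177 -0.0313 0 0 | 0.0177 -0.0313 0 0 | 0.0177 -0.0313 0 0 | 0.0177 -0.0313 0 0 | 0.0177 -0.0313 0 0'
python3 -m handwheel '0.008 -0.013 0 0 | 0 0 0 0 | 0 0 0 0 | 0 0 0 0'
python3 - <<'E'
from m import *
d=grab("wrist"); save(d,"wrist4.png")
print(proj(d,[[.442,-.25,.045],[.6145,-.117,.015],[.4736,-.0905,.07]]))
d=grab("scene"); cv2.imwrite("pics/s4.png",cv2.resize(d["img"][90:300,180:410],None,fx=2.5,fy=2.5)[:,:,::-1])
print(proj(d,[[.6185,.1535,.073],[.617,.0635,.067]]) )
E
```

```text
clock: 11.08
position: [0.6184, 0.0632, 0.0533]
ee_rot: [0.0, -0.0, 1.0, 0.0]
contact_force: [0.5, -0.2, -0.1]
width: 0.0681
gripper_force: 0.0
clock: 11.5
position: [0.6233, 0.0632, 0.1828]
ee_rot: [0.009, -0.0, 1.0, -0.0]
contact_force: [1.8, 0.4, 1.0]
width: 0.0683
gripper_force: 0.0
clock: 11.92
position: [0.5365, -0.0811, 0.1738]
ee_rot: [0.001, -0.001, 1.0, -0.0]
contact_force: [0.2, -0.7, -0.2]
width: 0.0848
gripper_force: 0.0
clock: 12.33
position: [0.4479, -0.238, 0.1739]
ee_rot: [0.001, -0.0, 1.0, -0.0]
contact_force: [0.6, 0.4, -0.3]
width: 0.0848
gripper_force: 0.0
clock: 12.67
position: [0.4412, -0.249, 0.1734]
ee_rot: [0.0, -0.0, 1.0, 0.0]
contact_force: [0.5, -0.5, -0.2]
width: 0.0847
gripper_force: 0.0
[[276.99780792 204.63951482]
 [401.05759043 351.96164079]
 [477.96514497 251.41299239]]
[[354.41184511 151.71199053]
 [338.42376581 176.97708998]]
```

View pics/wrist4.png

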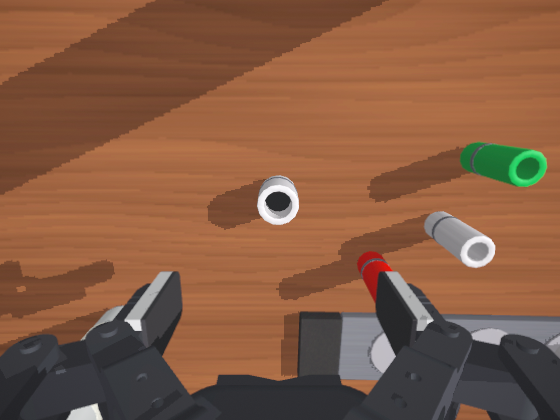

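View pics/s4.png

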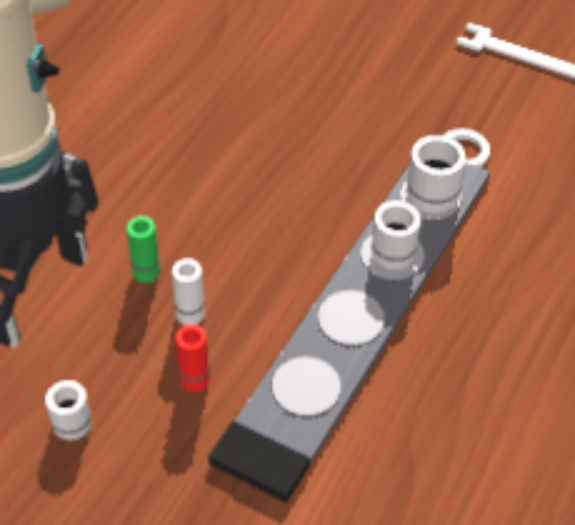

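Wrist view: the 36 mouth is at (278,202), on target, and the 28 is at (478,251) as predicted. The scene crop shows the 55 and 45 upright and centred on pads a and b. Grasping the 36 and lifting it higher, because the path crosses the red one.

```bash
python3 -m handwheel '0 0 0.02 0 | 0 0 0.04 0 | 0 0 0.04 0 | 0 0 0.035 0 | 0 0 0.005 0'
python3 -m handwheel '0 0 0 0 | 0 0 0 0 | 0 0 0 0 | 0 0 0 0 | 0 0 0 0' .02 60
python3 -m handwheel '0 0 0 0 | 0 0 0 0 | 0 0 0 0'
python3 -m handwheel '0 0 -0.03 0 | 0 0 -0.04 0 | 0 0 -0.04 0 | 0 0 0 0 | 0 0 0 0'
python3 -m handwheel '-0.0115 0.0145 0 0 | -0.0218 0.0278 0 0 | -0.0218 0.0278 0 0 | -0.0218 0.0278 0 0 | -0.0218 0.0278 0 0'
python3 -m handwheel '-0.0218 0.0278 0 0 | -0.0218 0.0278 0 0 | -0.0218 0.0278 0 0 | -0.0115 0.0145 0 0 | 0 0 0 0'
python3 -m handwheel '0 0 0.01 0 | 0 0 0.02 0 | 0 0 0 0 | 0 0 0 0'
```

```text
clock: 13.18
position: [0.4377, -0.2457, 0.0282]
ee_rot: [-0.004, -0.001, 1.0, 0.004]
contact_force: [-0.4, 1.5, -1.0]
width: 0.0852
gripper_force: 0.0
clock: 13.6
position: [0.4425, -0.2505, 0.0357]
ee_rot: [0.002, -0.0, 1.0, -0.001]
contact_force: [-1.0, 1.1, 7.1]
width: 0.0336
gripper_force: 59.0
clock: 13.85
position: [0.4425, -0.2505, 0.0357]
ee_rot: [0.002, 0.0, 1.0, -0.001]
contact_force: [0.2, 1.6, 5.6]
width: 0.0333
gripper_force: 59.0
clock: 14.27
position: [0.4426, -0.2509, 0.1467]
ee_rot: [0.003, -0.0, 1.0, -0.003]
contact_force: [-0.8, -0.5, -2.2]
width: 0.0334
gripper_force: 60.7
clock: 14.68
position: [0.5388, -0.1222, 0.1417]
ee_rot: [-0.001, 0.0, 1.0, 0.001]
contact_force: [-0.3, -0.6, -2.1]
width: 0.0335
gripper_force: 60.7
clock: 15.1
position: [0.6178, -0.0221, 0.1412]
ee_rot: [-0.0, -0.002, 1.0, 0.001]
contact_force: [0.1, 0.0, -1.5]
width: 0.0331
gripper_force: 60.8
clock: 15.43
position: [0.6136, -0.0266, 0.1109]
ee_rot: [-0.003, 0.0, 1.0, 0.0]
contact_force: [-0.4, -0.9, -1.7]
width: 0.0334
gripper_force: 60.8
```

```bash
python3 -m handwheel '-0.001 0 0.025 0 | 0 0 0.02 0 | 0 0 0.01 0 | 0 0 0.003 0 | 0 0 0 0'
python3 -m handwheel '0 0 0.002 0 | 0 0 0.001 0 | 0 0 0 0 | 0 0 0 0'
python3 -m handwheel '0 0 0.001 0 | 0 0 0.001 0 | 0 0 0 0 | 0 0 0 0'
```

```text
clock: 15.85
position: [0.6169, -0.0264, 0.0548]
ee_rot: [-0.001, 0.0, 1.0, 0.0]
contact_force: [-0.1, -0.5, -2.6]
width: 0.0329
gripper_force: 60.8
clock: 16.18
position: [0.6178, -0.026, 0.0529]
ee_rot: [0.001, -0.0, 1.0, -0.0]
contact_force: [0.0, -0.4, -1.8]
width: 0.0335
gripper_force: 60.8
clock: 16.52
position: [0.6178, -0.0259, 0.0508]
ee_rot: [0.001, -0.0, 1.0, -0.0]
contact_force: [-0.3, 0.7, 2.0]
width: 0.033
gripper_force: 61.2
```

```bash
python3 -m handwheel '0 0 0 0 | 0 0 0 0 | 0 0 0 0' .06; python3 -m handwheel '0 0 -0.01 0 | 0 0 -0.03 0 | 0 0 -0.04 0 | 0 0 -0.04 0 | 0 0 -0.01 0'
python3 -m handwheel '0.0144 -0.0064 0 0 | 0.0324 -0.0144 0 0 | 0.0324 -0.0144 0 0 | 0.0324 -0.0144 0 0 | 0.0324 -0.0144 0 0'
python3 -m handwheel '0 0 0 0 | 0 0 0 0 | 0 0 0 0'
python3 - <<'E'
from m import *
d=grab("wrist"); save(d,"wrist5.png")
print(proj(d,[[.4736,-.0905,.07],[.6155,-.027,.06],[.6145,-.117,.015]]))
E
```

```text
clock: 16.77
position: [0.6174, -0.026, 0.05]
ee_rot: [0.0, -0.0, 1.0, 0.0]
contact_force: [-0.3, 1.2, -0.0]
width: 0.0603
gripper_force: 0.0
clock: 17.18
position: [0.621, -0.0265, 0.1878]
ee_rot: [0.006, -0.0, 1.0, -0.001]
contact_force: [1.4, -0.7, 0.8]
width: 0.0599
gripper_force: 0.0
clock: 17.6
position: [0.4718, -0.0903, 0.1804]
ee_rot: [0.0, -0.001, 1.0, -0.0]
contact_force: [-0.3, -1.3, -0.2]
width: 0.0597
gripper_force: 0.0
clock: 17.85
position: [0.4742, -0.0902, 0.1809]
ee_rot: [0.001, 0.0, 1.0, -0.0]
contact_force: [0.9, 0.3, 0.1]
width: 0.0602
gripper_force: 0.0
[[277.90626251 208.63992765]
 [345.4983019  350.39519174]
 [253.31182144 320.57614894]]
```

View pics/wrist5.png

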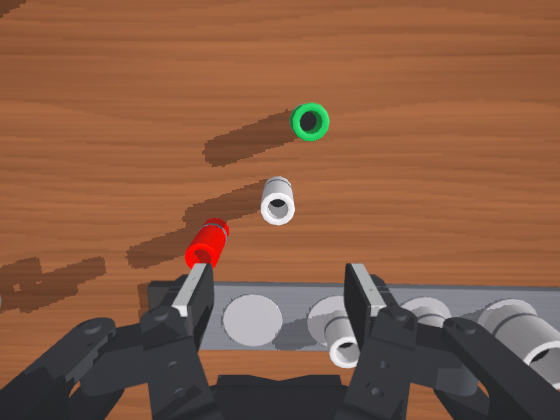

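Wrist view: the 28 mouth is at (278,208) as predicted, and the 36 stands on pad_c at (346,350). Grasping the 28 between the look-alikes, with the jaws along y.

```bash
python3 -m handwheel '0 0 0.02 0 | 0 0 0.04 0 | 0 0 0.04 0 | 0 0 0.025 0 | 0 0 0.008 0'
python3 -m handwheel '0 0 0 0 | 0 0 0 0 | 0 0 0 0 | 0 0 0 0 | 0 0 0 0' .015 60
python3 -m handwheel '0 0 0 0 | 0 0 0 0 | 0 0 0 0'
python3 -m handwheel '0 0 -0.02 0 | 0 0 -0.03 0 | 0 0 -0.03 0 | 0 0 0 0 | 0 0 0 0'
python3 -m handwheel '-0.0145 -0.0028 0 0 | -0.0281 -0.0054 0 0 | -0.0281 -0.0054 0 0 | -0.0281 -0.0054 0 0 | -0.0281 -0.0054 0 0'
python3 -m handwheel '-0.0136 -0.0026 0 0 | 0 0 0 0 | 0 0 0 0 | 0 0 0 0'
```

```text
clock: 18.32
position: [0.4717, -0.0886, 0.0433]
ee_rot: [-0.003, -0.001, 1.0, 0.001]
contact_force: [1.2, 0.9, -0.1]
width: 0.0602
gripper_force: 0.0
clock: 18.73
position: [0.4749, -0.0904, 0.0487]
ee_rot: [0.002, -0.0, 1.0, -0.001]
contact_force: [0.6, 0.1, 1.7]
width: 0.0255
gripper_force: 59.3
clock: 18.98
position: [0.4749, -0.0904, 0.0486]
ee_rot: [0.002, 0.0, 1.0, -0.0]
contact_force: [0.3, 0.6, 6.4]
width: 0.0254
gripper_force: 59.9
clock: 19.4
position: [0.4742, -0.0903, 0.1286]
ee_rot: [0.002, -0.0, 1.0, -0.001]
contact_force: [-0.0, -0.5, -1.0]
width: 0.0257
gripper_force: 59.6
clock: 19.82
position: [0.5998, -0.1141, 0.1248]
ee_rot: [-0.002, -0.0, 1.0, 0.001]
contact_force: [-0.2, 0.4, -1.5]
width: 0.0257
gripper_force: 59.6
clock: 20.15
position: [0.6115, -0.1163, 0.1253]
ee_rot: [-0.002, -0.0, 1.0, 0.001]
contact_force: [-0.5, 0.1, -2.1]
width: 0.0256
gripper_force: 59.6
```

```bash
python3 -m handwheel '-0.002 0 0.025 0 | 0 0 0.02 0 | 0 0 0.01 0 | 0 0 0.003 0 | 0 0 0 0'
python3 -m handwheel '0 0 0.002 0 | 0 0 0.001 0 | 0 0 0 0 | 0 0 0 0'
python3 -m handwheel '0 0 0.001 0 | 0 0 0.001 0 | 0 0 0 0 | 0 0 0 0'
```

```text
clock: 20.57
position: [0.6144, -0.1166, 0.0683]
ee_rot: [-0.001, -0.0, 1.0, 0.0]
contact_force: [-0.3, 0.1, -1.4]
width: 0.0255
gripper_force: 59.6
clock: 20.9
position: [0.6163, -0.1171, 0.0669]
ee_rot: [0.001, -0.0, 1.0, -0.0]
contact_force: [0.2, 0.4, -0.8]
width: 0.0254
gripper_force: 59.6
clock: 21.23
position: [0.6158, -0.1169, 0.064]
ee_rot: [-0.0, -0.0, 1.0, 0.0]
contact_force: [-0.6, -0.5, -2.1]
width: 0.0252
gripper_force: 59.6
```

Force is still only the weight, so a little further down.

```bash
python3 -m handwheel '0 0 0.001 0 | 0 0 0 0 | 0 0 0 0'
```

```text
clock: 21.48
position: [0.6161, -0.117, 0.0637]
ee_rot: [0.0, -0.0, 1.0, -0.0]
contact_force: [-0.5, -0.2, 3.0]
width: 0.0254
gripper_force: 59.9
```

Contact. Releasing, then raising straight up and retreating toward the base for a final check.

```bash
python3 -m handwheel '0 0 0 0 | 0 0 0 0 | 0 0 0 0' .055; python3 -m handwheel '0 0 -0.01 0 | 0 0 -0.03 0 | 0 0 -0.04 0 | 0 0 -0.04 0 | 0 0 -0.02 0'
python3 -m handwheel '0.015 0 0 0 | 0.035 0 0 0 | 0.035 0 0 0 | 0.035 0 0 0 | 0.035 0 0 0'
python3 -m handwheel '0.015 0 0 0 | 0 0 0 0 | 0 0 0 0 | 0 0 0 0 | 0 0 0 0'
python3 - <<'E'
from m import *
P={"55a":(.6182,.1535,.073),"45b":(.617,.0635,.067),"36c":(.6155,-.027,.06),"28d":(.6145,-.1168,.085)}
for n in ("scene","side"):
    d=grab(n); print(n,{k:np.round(proj(d,p)[0],1).tolist() for k,p in P.items()})
    q=proj(d,list(P.values())); o=(q.min(0)-40).astype(int); e=(q.max(0)+45).astype(int)
    a=cv2.resize(d["img"][o[1]:e[1],o[0]:e[0]],None,fx=3,fy=3)
    for p in q: cv2.circle(a,tuple(int(t) for t in (p-o)*3),2,(255,0,0),-1)
    print(a.shape); cv2.imwrite(f"pics/fin_{n}.png",a[:,:,::-1])
E
```

```text
clock: 21.73
position: [0.6159, -0.1169, 0.063]
ee_rot: [0.0, -0.0, 1.0, 0.0]
contact_force: [0.6, 0.4, 1.1]
width: 0.0551
gripper_force: 0.0
clock: 22.15
position: [0.618, -0.1175, 0.2091]
ee_rot: [0.004, -0.0, 1.0, -0.001]
contact_force: [0.3, 0.3, -0.2]
width: 0.0556
gripper_force: 0.0
clock: 22.57
position: [0.4593, -0.1168, 0.2036]
ee_rot: [0.0, -0.0, 1.0, -0.0]
contact_force: [0.5, -0.6, -0.1]
width: 0.0547
gripper_force: 0.0
clock: 22.98
position: [0.4475, -0.1173, 0.2035]
ee_rot: [0.001, -0.0, 1.0, -0.0]
contact_force: [0.4, -0.2, -0.4]
width: 0.0553
gripper_force: 0.0
scene {'55a': [354.3, 151.7], '45b': [338.4, 177.0], '36c': [321.1, 204.6], '28d': [303.1, 225.9]}
(477, 408, 3)
side {'55a': [170.5, 243.7], '45b': [201.9, 219.6], '36c': [229.2, 199.3], '28d': [252.1, 170.8]}
(474, 501, 3)
```

View pics/fin_scene.png

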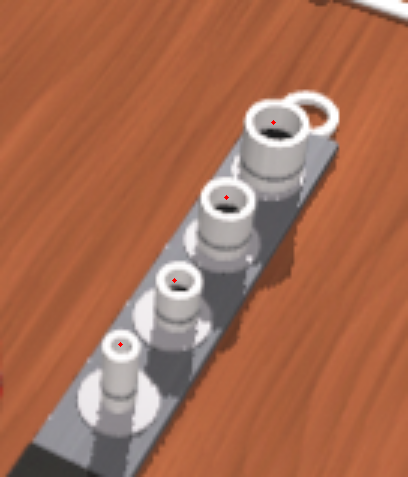

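View pics/fin_side.png

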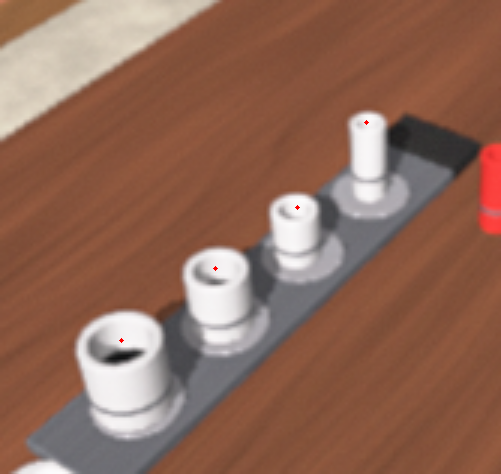

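Both crops show all four sockets upright on their pads in the right order (55 by the ring). Their mouths are within about 2 px, or roughly 4 mm, of the pad axes.

```bash
python3 -c "from rig import ticket; print(ticket.sign_off())"
```

```text
the job is handed in; nothing more can be done
None
```

The job is handed in: from the ring end, the 55, 45, 36 and 28 mm sockets stand upright on pads a to d, each within about 4 mm of its pad centre by camera, finished at about 23 s; no verdict came back, and the arm never went near the spray can.

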